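# Turn the rinsed measuring cup over to drain

### The arm

A 7-joint arm with a two-finger parallel gripper is mounted at the origin on the work surface. World frame = base frame: x ahead of the robot, y to its left, z up, the work surface at z = 0. Lengths are in m, angles in rad, forces in N, time in s.
With the tool pointing down it reaches from about 0.35 to 0.9 m from the base axis. Payload 7.2 kg.
Tool frame: the origin (TCP) lies at the very end of the fingers, on their centre line; the grasp point (between the pads) lies 19 mm behind it; z points along the fingers, y is the line along which they close (so a half turn about z gives the same grasp; the last joint's range is limited). The gripper opens to 85 mm and grips with 20 to 120 N. Pads are 22 mm wide; open, the fingers measure 114 mm over their backs; the gripper's body (76 mm by 85 mm) begins 54 mm behind the grasp point. The pads swing forward as they close: fully open they stand 13 mm farther back than shut.
Start: joints at [-0.068, 0.411, -0.013, 1.596, 0.006, 1.134, -0.082], TCP at [0.625, -0, 0.231] pointing down, gripper open.
Joint ranges: [-2.95, 2.95], [-0.29, 1.99], [-1.47, 1.44], [0.14, 2.54], [-1.03, 4.17], [0.13, 1.85], [-2.86, 2.86]. Speed limits (rad/s): [2.39, 2.39, 3.01, 3.01, 3.14, 3.14, 3.14].

### API

Orientations are given as a unit quaternion [w, x, y, z].
In Python, from plant import * gives the robot as it stands. Calls block until the motion is done:
- movep(position, orientation): joint-space move of the TCP to a pose.
- line_to(position, max_speed=0.15, rot=None, contact_N=None): straight line of the TCP; rot=None keeps the orientation; max_speed is the mean speed in m/s. With contact_N (N) it stops when the force on the tool has changed by that much, and returns True; else False.
- movej(angles): joint-space move.
- ungrasp() and grab(squeeze=None): open the fingers fully, or close them until they stop; squeeze is the grip in N (None keeps the last).
- wait(seconds).
- inverse_kinematics(position, orientation): joint angles nearest the present ones, or None.
- get_obs(): the state.
- read_camera(name): name is "scene" or "side" or "wrist"; returns a dict with "frame" (384x512x3 uint8, red, green, blue), "intrinsics" (3x3 intrinsics, pixels), "extrinsics" (4x4, takes a point from world to camera coordinates). Camera axes: x right, y up, looking along -z (the intrinsics and any distortion apply to the point x, -y, -z); pixel columns grow to the right and rows downward; lengths in m; the calibration is good to about 2 mm. A picture is of the moment at which its call begins. There is no depth.
A pose or a line that the arm cannot do raises PlanningError and nothing moves.
- job_done(): hands the job in; it is judged then, once.
Trained networks look in the newest picture that a camera, given by its name, has taken for a name from the list of things; names that differ only in an ending like _2 or _b are one class to them, and where a whole thing is asked for, a point or a joint stands for the part that bears it (a point fixed in the world has none). Each returns a list of dicts, best first, with "conf" (0 to 1); they miss things now and then, are a little off and sometimes report something else, mostly with a low value. They report only what shows in the picture. A call takes as long as a camera call. They do not tell look-alikes from the thing itself.
- outline_of(query, camera): "pixels" (384x512 bool, what is visible of it) and "rect" ([left, top, right, bottom] in pixels, round what is visible of it).
The state is a dict: "t": time; "qpos": joint angles; "dq": joint speeds; "joint_torque": joint torques, N m; "eef_pos": TCP position; "ee_rot": TCP orientation; "contact_force": force on the tool from outside, world axes, zero at the start; "moment": the same for the moment, N m; "width": finger opening in m; "gripper_force": force on a finger pad.
Only numpy, scipy, OpenCV 4.12 (cv2) and the standard library are available. Lean on these libraries where they do the work, as an engineer would, in place of code of your own. Each camera call takes 0.05 s, during which the arm holds its last target. There are 200 camera calls.

### The job

On the raised shelf of the folding table stand two rinsed white detergent measuring cups, both mouth-up. Turn the big one over so that it stands mouth-down with its whole mouth on the square black drip mat, and let go of it. Leave the small cup standing where it is.

Things in the scene. Friction and masses are not known exactly. Their poses are not given: they have to be found in the camera images.
- cup: The big measuring cup: plain white plastic straight-sided round cup, 64 mm outer diameter, 66 mm high, wall and bottom 3 mm, about 0.11 kg (varies), rigid. Origin: centre of the underside of its bottom; its z axis points from the bottom to the open mouth. Starts mouth-up on the shelf; the grey marks on its side are flat.
- small_cup: The small measuring cup, to be left alone: same make, 46 mm diameter, 42 mm high. Origin: centre of its underside; z axis towards its mouth. Starts mouth-up on the shelf.
- mat: Fixed square black rubber drip mat, 130 x 130 mm, 4 mm thick, lying on the shelf. Origin: centre of its underside, at the height of the shelf's top; z up, x and y along its sides.
- riser: Fixed shelf: grey board 260 mm deep (its x) by 600 mm wide (its y), top 100 mm above the table. Origin: on the table under its centre; x points away from the robot. The cups and the mat lie in a row along its front edge in any order, about 60 mm behind it, centres over 140 mm apart. Stock up to 130 mm tall stands at the back, 80 mm clear of the row's centres. The table before it is empty.
Mind the look-alikes: they are no part of the job. Leave any pink look-alike of the cup alone.

How it is judged:
By the outcome, as a careful person would: the job done as asked, in the order asked, and still so for the second after the job is handed in, with the robot touching nothing.
It also fails if it takes over 42 s, if anything falls off the work surface, if the arm or the gripper's body presses on something with over 40 N, if the wrist force passes 120 N, or if a joint passes its speed limit or range.

## Working session

There is one attempt and no reset: what is moved stays moved. The work goes in short steps, each a Python script; the robot and the scene stay as the last script left them, time stands still between calls to the robot, and variables do not carry over. Pictures are saved under pics/ and viewed, at most 10 in all, crops included, and the job is handed in when it is done.

```bash
mkdir -p pics; ls; python3 - <<'E'
from plant import *
import cv2,numpy as np
ims=[]
for c in("scene","side"):
    r=read_camera(c); ims.append(r["frame"]); print(c,r["intrinsics"].tolist() if hasattr(r["intrinsics"],'tolist') else r["intrinsics"],np.round(r["extrinsics"],4).tolist(),[k for k in r])
    for q in("cup","small_cup","mat","riser"):
        print(q,[(round(d["conf"],2),d["rect"]) for d in outline_of(q,c)])
    cv2.imwrite(f"pics/{c}0.png",r["frame"][...,::-1])
E
```

```text
pics
scene [[399.2372264805692, 0.0, 254.85072761388818], [0.0, 399.2372264805692, 192.85415821664162], [0.0, 0.0, 1.0]] [[0.0336, 0.9994, 0.0059, -0.0224], [-0.7436, 0.021, 0.6683, 0.3668], [0.6678, -0.0269, 0.7439, -1.3712], [0.0, 0.0, 0.0, 1.0]] ['frame', 'intrinsics', 'extrinsics']
cup [(0.96, [142.8, 146.9, 168.1, 167.6]), (0.79, [164.8, 153.5, 197.0, 194.9])]
small_cup [(0.9, [323.0, 165.2, 347.2, 195.3])]
mat [(0.96, [230.1, 172.2, 290.2, 206.6])]
riser [(0.56, [111.8, 169.9, 415.4, 278.0])]
side [[497.97129223946587, 0.0, 247.74669674395594], [0.0, 497.97129223946587, 200.73030680351306], [0.0, 0.0, 1.0]] [[0.9186, -0.3951, 0.0051, -0.4955], [0.2625, 0.6199, 0.7395, -0.2317], [-0.2953, -0.678, 0.6731, -0.934], [0.0, 0.0, 0.0, 1.0]] ['frame', 'intrinsics', 'extrinsics']
cup [(0.95, [268.8, 222.9, 307.0, 275.8]), (0.73, [218.9, 316.4, 259.4, 370.7]), (0.64, [194.2, 270.9, 226.7, 311.3])]
small_cup [(0.69, [220.4, 135.1, 237.7, 162.9]), (0.26, [221.7, 175.3, 297.6, 227.8])]
mat [(0.88, [220.5, 179.1, 295.9, 226.6])]
riser [(0.71, [187.8, 119.1, 418.3, 337.3])]
```

View pics/scene0.png

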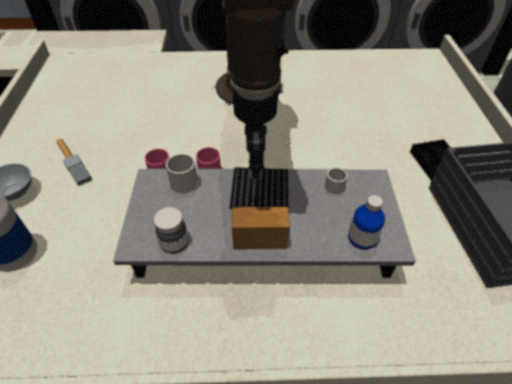

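View pics/side0.png

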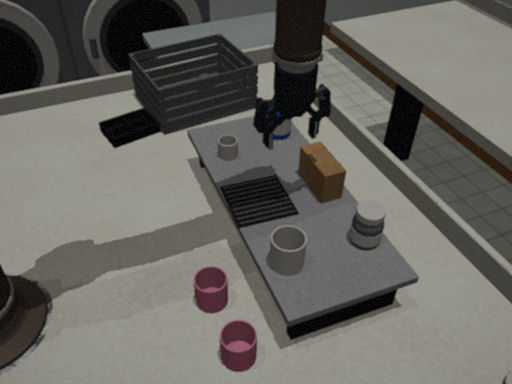

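Scene view: the white big cup is at (181,174), the small cup at (336,180) and the mat at (260,189). Two pink look-alikes stand in front of the shelf at (157,158) and (208,158). In the side view the big cup is at (288,250), the small cup at (228,148), the mat at (258,202), and the pink cups at (211,290) and (239,346). The white cup on the shelf at scene (181,174) fits the description; the pink ones are left alone. Next I'll localise, take a confirming crop and test IK.

```bash
cat > h.py <<'E'
from plant import *
import cv2,numpy as np
from scipy.optimize import least_squares
from scipy.spatial.transform import Rotation as R
def proj(r,P):
    E=np.array(r["extrinsics"]);p=np.atleast_2d(P)@E[:3,:3].T+E[:3,3]
    q=(p*[1,-1,-1])@np.array(r["intrinsics"]).T
    return q[:,:2]/q[:,2:]
def unproj(r,uv,z):
    E=np.array(r["extrinsics"]);uv=np.atleast_2d(uv).astype(float)
    d=np.c_[uv,np.ones(len(uv))]@np.linalg.inv(r["intrinsics"]).T*[1,-1,-1]@E[:3,:3]
    c=-E[:3,:3].T@E[:3,3]
    return c+d*((z-c[2])/d[:,2:])
a=np.linspace(0,2*np.pi,60);ring=np.c_[np.cos(a),np.sin(a),0*a]
def cyl(x,y,z,rad,h): return np.r_[ring*rad+[x,y,z],ring*rad+[x,y,z+h]]
def rect(uv): return np.r_[uv.min(0),uv.max(0)]
def fitcup(obs,rad,h,z=.1,x0=(.6,0)):
    f=lambda p:np.concatenate([rect(proj(r,cyl(*p,z,rad,h)))-b for r,b in obs])
    s=least_squares(f,x0,loss="soft_l1");return s.x,f(s.x)
def quat(yaw,pitch,roll):
    """tool z horizontal along yaw, dipped by pitch (down +), fingers closing horizontally; roll about tool z"""
    d=np.array([np.cos(yaw)*np.cos(pitch),np.sin(yaw)*np.cos(pitch),-np.sin(pitch)])
    y=np.array([-np.sin(yaw),np.cos(yaw),0]);x=np.cross(y,d)
    q=(R.from_matrix(np.c_[x,y,d])*R.from_euler('z',roll)).as_quat()
    return q[[3,0,1,2]]
E
python3 - <<'E'
from h import *
np.set_printoptions(precision=4,suppress=True)
S=read_camera("scene");D=read_camera("side")
bS=[b for b in outline_of("cup","scene") if b["rect"][0]>160 and b["rect"][2]<200]
bD=[b for b in outline_of("cup","side") if b["rect"][0]>255]
print([b["rect"] for b in bS+bD])
print("cup",*fitcup([(S,bS[0]["rect"] if bS else [164.8,153.5,197,194.9]),(D,bD[0]["rect"] if bD else [268.8,222.9,307,275.8])],.032,.066))
print("small",*fitcup([(S,[323,165.2,347.2,195.3]),(D,[220.4,135.1,237.7,162.9])],.023,.042))
for c,r in(("side",D),("scene",S)):
    m=outline_of("mat",c)
    if m:
        v,u=np.nonzero(m[0]["pixels"]);P=unproj(r,np.c_[u,v],.104)[:,:2]
        print("mat",c,cv2.minAreaRect(P.astype(np.float32)),P.min(0),P.max(0))
for uv in((140,169.5),(388,169.5),(124,262),(413,262)):print("riser",unproj(S,uv,.1))
for uv in((189,124),(287,322)):print("riser side",unproj(D,uv,.1))
print("pink",unproj(S,[(157,158),(208,158)],.04),unproj(D,[(239,346),(211,290)],.03))
for yaw in(-.5,-.25,0):
  for p in (0,.15):
    for roll in(np.pi/2*k for k in(0,2)):
      for pos in ((.62,-.19,.145),(.62,-.02,.125)):
        try:q=inverse_kinematics(pos,quat(yaw,p,roll))
        except Exception as e:q=e
        print(yaw,p,round(roll,2),pos[1],q if q is None else np.round(q,2))
crop=cv2.resize(np.hstack([S["frame"][135:215,130:230],D["frame"][210:290,250:350]]),None,fx=4,fy=4,interpolation=2)
cv2.imwrite("pics/crop.png",crop[...,::-1])
E
```

```text
[[166.5, 154.6, 194.0, 196.7]]
cup [ 0.5495 -0.1594] [-0.3054 -1.5679  4.5495 -2.9033  1.008   1.0547  0.5244 -0.7854]
small [0.5697 0.1832] [ 0.0215  1.6465 -0.8735 -0.9957 -2.0777 -0.2792  1.0172 -1.3761]
mat side ((0.5670225620269775, 0.013382405042648315), (0.13389486074447632, 0.13145235180854797), 85.48822784423828) [ 0.4989 -0.0576] [0.6351 0.084 ]
mat scene ((0.5691518783569336, 0.012489162385463715), (0.1306094378232956, 0.12897536158561707), 86.46054077148438) [ 0.502 -0.056] [0.6297 0.0814]
riser [[ 0.5003 -0.27    0.1   ]]
riser [[0.5167 0.325  0.1   ]]
riser [[ 0.7582 -0.2606  0.1   ]]
riser [[0.7752 0.3079 0.1   ]]
riser side [[0.5255 0.3439 0.1   ]]
riser side [[ 0.4904 -0.2769  0.1   ]]
pink [[ 0.3964 -0.2536  0.04  ]
 [ 0.4001 -0.1171  0.04  ]] [[ 0.4162 -0.2473  0.03  ]
 [ 0.4131 -0.1141  0.03  ]]
-0.5 0 0.0 -0.19 [-0.33  1.04  0.27  2.47  2.47  1.7  -1.98]
-0.5 0 0.0 -0.02 [-0.84  1.07  0.29  2.39  2.    1.45 -1.95]
-0.5 0 3.14 -0.19 [-0.62  1.2   0.6   2.49  2.43  1.51  0.86]
-0.5 0 3.14 -0.02 [-0.94  1.11  0.4   2.39  1.99  1.36  1.14]
-0.5 0.15 0.0 -0.19 [-0.29 
[... 437 characters left out ...]
[-0.96  1.31  0.59  2.52  2.32  1.5   0.75]
-0.25 0.15 0.0 -0.19 [ 0.98  1.1  -0.9   2.47  3.19  1.53 -0.78]
-0.25 0.15 0.0 -0.02 [-0.53  0.94  0.16  2.54  2.49  1.6  -1.87]
-0.25 0.15 3.14 -0.19 [0.03 0.87 0.19 2.53 3.07 1.66 1.4 ]
-0.25 0.15 3.14 -0.02 [-0.38  0.91 -0.01  2.53  2.51  1.67  1.4 ]
0 0 0.0 -0.19 [ 0.5   0.98 -0.04  2.42  3.64  1.78 -1.42]
0 0 0.0 -0.02 [ 0.75  1.38 -0.86  2.48  3.5   1.77 -0.59]
0 0 3.14 -0.19 [ 0.48  0.98 -0.01  2.42  3.63  1.8   1.7 ]
0 0 3.14 -0.02 [ 0.75  1.38 -0.86  2.48  3.5   1.77  2.55]
0 0.15 0.0 -0.19 [ 0.89  0.88 -0.49  2.43  3.61  1.33 -1.19]
0 0.15 0.0 -0.02 None
0 0.15 3.14 -0.19 [ 1.36  1.22 -1.06  2.4   3.49  1.01  2.52]
0 0.15 3.14 -0.02 None
```

View pics/crop.png

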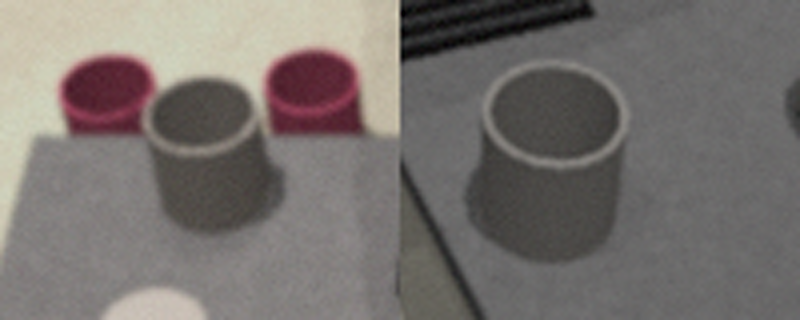

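The crop shows a plain white cup in both views (scene x 166–197, y 154–193; side x 270–307, y 225–275). It stands on the shelf between the two pink cups on the table, so it is the target. Next I'll check IK for front approaches, picking at pitch a and placing at pitch -a.

```bash
python3 - <<'E'
from h import *
np.set_printoptions(precision=2,suppress=True)
S=read_camera("scene");D=read_camera("side")
c,res=fitcup([(S,[166,154.5,197.5,193.5]),(D,[269.5,224,307,275.5])],.032,.066);print("cup",c.round(4),res)
# riser front edge in both images by outline mask
for n,r in(("scene",S),("side",D)):
    m=outline_of("riser",n)
    if m:
        v,u=np.nonzero(m[0]["pixels"]);P=unproj(r,np.c_[u,v],.1)[:,:2]
        ys=np.arange(-.25,.3,.05);print(n,[(round(y,2),round(float(np.percentile(P[abs(P[:,1]-y)<.01][:,0],1)),4)) for y in ys if (abs(P[:,1]-y)<.01).sum()>5])
def t(ax,yaw,p,roll,back=0,off=.025):
    d=np.array([np.cos(yaw)*np.cos(p),np.sin(yaw)*np.cos(p),-np.sin(p)])
    return inverse_kinematics(np.array(ax)+d*(off-back),quat(yaw,p,roll))
for a in(0,.12,.25):
  for yaw in(-.4,-.2,0,.2,.4):
    for roll in(0,np.pi):
      print(a,yaw,round(roll,1),*[("None" if q is None else np.round(q,2)) for q in (t((*c,.142),yaw,a,roll),t((*c,.142),yaw,a,roll,.09),t((.542,.013,.129),yaw,-a,roll),t((.542,.013,.129),yaw,-a,roll,.09))])
E
```

```text
cup [ 0.55 -0.16] [-0.11 -1.65  0.75  0.09  0.17  0.32  0.4  -0.08]
scene [(np.float64(-0.25), 0.4958), (np.float64(-0.2), 0.5138), (np.float64(-0.15), 0.5764), (np.float64(-0.1), 0.5062), (np.float64(-0.05), 0.5079), (np.float64(-0.0), 0.7353), (np.float64(0.05), 0.7368), (np.float64(0.1), 0.512), (np.float64(0.15), 0.5168), (np.float64(0.2), 0.5771), (np.float64(0.25), 0.5131)]
side [(np.float64(-0.25), 0.4914), (np.float64(-0.2), 0.4928), (np.float64(-0.15), 0.4926), (np.float64(-0.1), 0.4947), (np.float64(-0.05), 0.4985), (np.float64(-0.0), 0.6327), (np.float64(0.05), 0.5005), (np.float64(0.1), 0.5015), (np.float64(0.15), 0.5012), (np.float64(0.2), 0.5024), (np.float64(0.25), 0.5047)]
0 -0.4 0 None None [-0.78  1.09  0.09  2.51  1.99  1.7  -2.02] None
0 -0.4 3.1 None None [-1.07  1.19  0.39  2.53  1.98  1.41  0.94] None
0 -0.2 0 None None None None
0 -0.2 3.1 None None None None
0 0 0 [ 0.69  1.05 -0.25  2.52  3.7   1.81 -1.17] None None None
0 0 3.1 [ 0.66  1.04 -0.22  2.52  3.7   1.83  1.95] None None None
0 0.2 0 [ 1.74  1.75 -1.28  2.38  3.59  0.48 -0.13] [ 2.05  1.84 -1.29  
[... 1426 characters left out ...]
 [-1.06  1.55  0.45  2.49  1.91  1.69 -2.56] [-1.12  1.62  0.17  2.54  1.63  1.82 -2.63]
0.25 -0.2 3.1 None None [-1.22  1.67  0.57  2.49  1.89  1.49  0.49] [-1.12  1.62  0.17  2.54  1.63  1.82  0.51]
0.25 0 0 None None [ 0.88  1.8  -0.88  2.45  4.05  1.78 -0.18] None
0.25 0 3.1 None None [-1.25  1.94  0.7   2.53  1.96  1.54  0.13] None
0.25 0.2 0 [ 1.61  1.34 -1.26  2.42  3.33  0.57 -0.3 ] None [ 0.8   1.53 -0.65  2.44  4.07  1.77 -0.55] None
0.25 0.2 3.1 [ 1.61  1.34 -1.26  2.42  3.33  0.57  2.84] None [ 0.8   1.53 -0.65  2.44  4.07  1.77  2.59] None
0.25 0.4 0 [ 1.68  1.35 -1.28  2.3   3.72  0.21 -0.61] None None None
0.25 0.4 3.1 [ 1.68  1.35 -1.28  2.3   3.72  0.21  2.53] None None None
```

```bash
cat >> h.py <<'E'
def dirv(yaw,p): return np.array([np.cos(yaw)*np.cos(p),np.sin(yaw)*np.cos(p),-np.sin(p)])
def tcp(ax,yaw,p,off=.018): return np.array(ax)+dirv(yaw,p)*off
def ik(ax,yaw,p,roll=0,off=.018): return inverse_kinematics(tcp(ax,yaw,p,off),quat(yaw,p,roll))
E
python3 - <<'E'
from h import *
import time
np.set_printoptions(precision=2,suppress=True)
t0=time.time()
print("PLACE")
for y in(-.012,.013,.038):
  for p in(-.35,-.25,-.15,-.05):
    for yaw in(-.3,-.15,0,.15,.3):
      q=ik((.545,y,.136),yaw,p)
      if q is not None: print(y,p,yaw,np.array(q),[ik((.545,y,.136+dz),yaw,p) is not None for dz in(.04,.08)])
print("PICK")
for p in(0,.1,.2,.3):
    for yaw in(-1.2,-.9,-.6,-.3,0,.2,.4,.6):
      q=ik((.549,-.158,.138),yaw,p)
      if q is not None: print(p,yaw,np.array(q),[ik((.549,-.158,.138+dz),yaw,p) is not None for dz in(.04,.08)])
print(time.time()-t0)
E
```

```text
PLACE
-0.012 -0.35 -0.3 [-0.97  1.53  0.38  2.42  1.79  1.78 -2.46] [True, True]
-0.012 -0.35 -0.15 [-1.12  1.76  0.56  2.46  1.82  1.64 -2.76] [True, False]
-0.012 -0.25 -0.3 [-0.97  1.46  0.38  2.48  1.88  1.73 -2.45] [True, False]
-0.012 -0.25 -0.15 [-1.09  1.7   0.56  2.53  1.94  1.65 -2.76] [False, False]
-0.012 -0.25 0 [ 0.88  1.71 -0.82  2.46  4.03  1.82 -0.28] [False, False]
-0.012 -0.25 0.15 [ 1.09  1.7  -0.83  2.45  4.12  1.48 -0.38] [True, False]
-0.012 -0.25 0.3 [ 0.73  1.35 -0.43  2.42  4.14  1.83 -0.82] [True, False]
-0.012 -0.15 -0.3 [-0.97  1.38  0.38  2.54  1.98  1.68 -2.41] [False, False]
-0.012 -0.15 0.15 [ 0.79  1.43 -0.64  2.51  3.92  1.81 -0.61] [False, False]
-0.012 -0.15 0.3 [ 0.87  1.33 -0.57  2.47  4.06  1.62 -0.77] [True, False]
-0.012 -0.05 0.3 [ 0.88  1.25 -0.6   2.52  3.95  1.54 -0.8 ] [False, False]
0.013 -0.35 -0.3 [-1.04  1.51  0.38  2.41  1.76  1.72 -2.42] [True, True]
0.013 -0.35 -0.15 [-1.05  1.64  0.47  2.45  1.83  1.77 -2.63] [True, True]
0.013 -0.35 0 [-1.05  1.78  0.56  2.47  1.88  1.84 -2.85] [True, False]
0.013 -0.25 -0.3 [-1.05  1.44  0.38  
[... 2225 characters left out ...]
   0.28 -2.2 ] [True, True]
0.2 -1.2 [-0.73  0.86  0.37  2.21  1.39  1.11 -1.42] [True, True]
0.2 -0.9 [-0.74  0.87  0.39  2.42  1.84  1.11 -1.75] [True, True]
0.2 0.2 [ 1.65  1.44 -1.27  2.43  3.38  0.57 -0.24] [True, True]
0.2 0.4 [ 1.72  1.43 -1.28  2.3   3.78  0.2  -0.6 ] [True, True]
0.2 0.6 [ 1.69  1.36 -1.23  2.16 -0.85  0.25 -2.24] [True, True]
0.3 -1.2 [-0.71  0.78  0.38  2.22  1.38  1.03 -1.34] [True, True]
0.3 -0.9 [-0.71  0.77  0.39  2.43  1.86  1.02 -1.66] [True, True]
0.3 0.2 [ 1.61  1.28 -1.26  2.43  3.28  0.56 -0.32] [True, True]
0.3 0.4 [ 1.68  1.29 -1.27  2.31  3.65  0.2  -0.59] [True, True]
0.3 0.6 [ 1.66  1.25 -1.23  2.17 -0.83  0.22 -2.34] [True, True]
1.6780953407287598
```

```bash
python3 - <<'E'
from h import *
np.set_printoptions(precision=2,suppress=True)
C=(.5495,-.159)
for yaw in(-1.0,-.9,-.8,-.7,-.6):
  for n,ax,roll in(("pick",(*C,.138),0),("place",(.572,.005,.14),np.pi)):
    print(n,yaw,ik(ax,yaw,.15,roll),[ik((ax[0],ax[1],ax[2]+d),yaw,.15,roll) is not None for d in(-.01,.05,.1,.15)])
E
```

```text
pick -1.0 [-0.74  0.9   0.37  2.34  1.68  1.14 -1.67] [True, True, True, True]
place -1.0 [-0.54  0.86 -0.22  2.1   1.46  1.61  1.74] [True, True, True, True]
pick -0.9 [-0.74  0.92  0.39  2.41  1.83  1.15 -1.79] [True, True, True, True]
place -0.9 [-0.89  0.86  0.19  2.2   1.45  1.28  1.68] [True, True, True, True]
pick -0.8 [-0.33  0.85 -0.06  2.45  1.98  1.53 -1.71] [True, True, True, True]
place -0.8 [-1.37  1.12  0.82  2.3   1.45  0.7   1.57] [True, True, True, True]
pick -0.7 [-0.23  0.87 -0.11  2.51  2.13  1.62 -1.72] [True, True, False, True]
place -0.7 [-1.22  0.99  0.6   2.36  1.68  0.93  1.41] [True, True, True, True]
pick -0.6 None [False, False, False, False]
place -0.6 [-0.87  0.86  0.19  2.41  1.84  1.31  1.41] [True, True, True, True]
```

```bash
python3 - <<'E'
from h import *
C=(.5495,-.159)
line_to([.56,-.03,.36],.3)
movep(tcp((*C,.26),-.9,.15),quat(-.9,.15,0)); print(get_obs()["t"])
line_to(tcp((*C,.205),-.9,.15),.15)
ims=[]
for n in("scene","side"):
    r=read_camera(n);cu,cv=proj(r,[*C,.16])[0].astype(int);f=r["frame"][max(cv-75,0):cv+75,max(cu-100,0):cu+100]
    ims.append(cv2.resize(f,(400,300)))
cv2.imwrite("pics/pre.png",np.hstack(ims)[...,::-1])
o=get_obs();print(o["t"],o["eef_pos"],o["contact_force"],o["width"])
E
```

```text
3.2167
3.8333 [ 0.56068105 -0.17317808  0.20333247] [0.26857395 0.28444726 0.828749  ] 0.08540147380244403
```

View pics/pre.png

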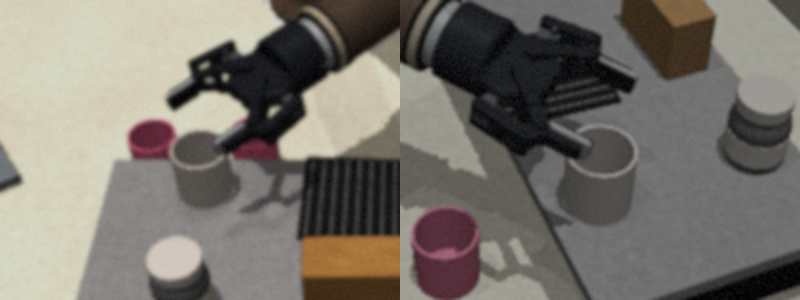

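The fingers hover above the white cup and straddle it (crop scene cup (203,168), side cup (600,175)), with nothing touching. I'll descend and grip.

```bash
python3 - <<'E'
from h import *
C=(.5495,-.159)
print(line_to(tcp((*C,.138),-.9,.15),.06,contact_N=6))
o=get_obs();print(o["t"],o["eef_pos"],o["contact_force"])
grab(40); o=get_obs();print(o["width"],o["gripper_force"],o["contact_force"])
line_to(tcp((*C,.18),-.9,.15),.08)
ims=[]
for n in("scene","side"):
    r=read_camera(n);cu,cv=proj(r,[*C,.16])[0].astype(int);f=r["frame"][max(cv-75,0):cv+75,max(cu-100,0):cu+100]
    ims.append(cv2.resize(f,(400,300)))
cv2.imwrite("pics/grip.png",np.hstack(ims)[...,::-1])
o=get_obs();print(o["t"],o["eef_pos"],o["contact_force"],o["width"],o["gripper_force"])
E
```

```text
False
5.1 [ 0.56061838 -0.17297409  0.13568018] [ 0.18942856 -0.01911197  0.2054647 ]
0.06331313134801884 43.228310979902744 [-0.51430379 -0.61902433  3.10570789]
6.2 [ 0.56053644 -0.1728482   0.1767212 ] [ 0.66537035 -0.01374267 -1.02776763] 0.06332401442411785 43.53055737912655
```

View pics/grip.png

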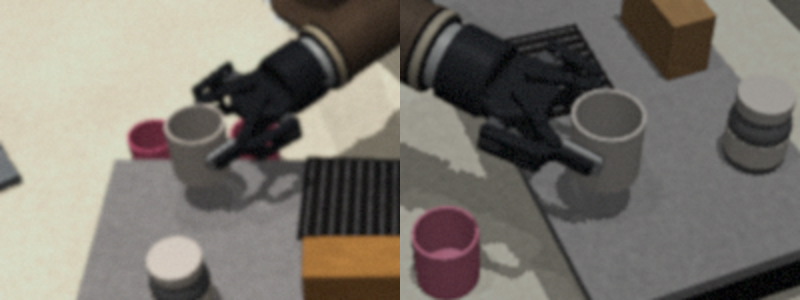

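The cup is held upright and level off the shelf (crop scene (197,145), side (607,140)). Next I'll lift, roll it over and lower it onto the mat until it touches.

```bash
python3 - <<'E'
from h import *
C=(.5495,-.159);P=(.570,.008);Y=-.75
line_to(tcp((*C,.28),-.9,.15),.15)
movep(tcp((*P,.26),Y,.15),quat(Y,.15,np.pi)); o=get_obs();print(o["t"],o["eef_pos"],o["contact_force"],o["width"])
line_to(tcp((*P,.165),Y,.15),.12)
print(line_to(tcp((*P,.128),Y,.15),.03,contact_N=3))
o=get_obs();print(o["t"],o["eef_pos"],tcp((*P,.14),Y,.15),o["contact_force"],o["width"])
ims=[]
for n in("scene","side"):
    r=read_camera(n);cu,cv=proj(r,[*P,.14])[0].astype(int);f=r["frame"][max(cv-75,0):cv+75,max(cu-100,0):cu+100]
    ims.append(cv2.resize(f,(400,300)))
cv2.imwrite("pics/place.png",np.hstack(ims)[...,::-1])
E
```

```text
9.6167 [ 0.58294327 -0.00449278  0.25709404] [ 0.00861721 -0.41568594 -0.84245531] 0.06344331619885425
True
11.3917 [ 0.5831124  -0.00410182  0.13702647] [ 0.58302251 -0.00413172  0.13731011] [-1.56588985  0.96843172  3.82358532] 0.06313018427208839
```

View pics/place.png

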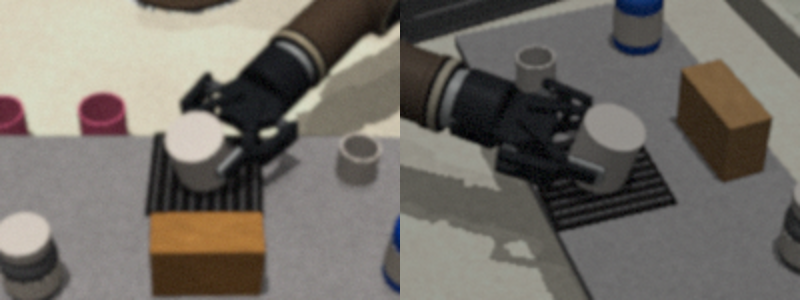

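Contact came at the predicted height. The cup is inverted, tilted about 17°, with its far rim on the mat (crop scene (200,150), side (608,150)). I'll release it to settle, then look.

```bash
python3 - <<'E'
from h import *
P=(.570,.008)
ungrasp(); wait(.8)
o=get_obs();print(o["t"],o["contact_force"],o["width"])
ims=[]
for n in("scene","side"):
    r=read_camera(n);cu,cv=proj(r,[*P,.14])[0].astype(int);f=r["frame"][max(cv-75,0):cv+75,max(cu-100,0):cu+100]
    ims.append(cv2.resize(f,(400,300)))
cv2.imwrite("pics/rel.png",np.hstack(ims)[...,::-1])
E
```

```text
12.65 [ 0.22080361  0.5419056  -0.03012059] 0.08555247108858094
```

View pics/rel.png

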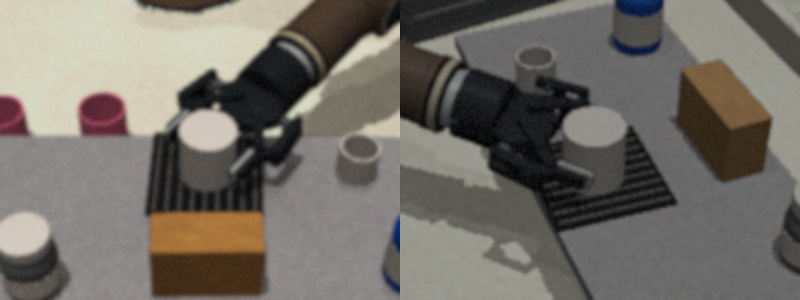

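The cup stands mouth-down on the mat (crop scene (208,155), side (594,150)) and the fingers are clear on both sides. I'll withdraw straight up, with a contact guard, and check.

```bash
python3 - <<'E'
from h import *
P=(.570,.008);Y=-.75
print(line_to(tcp((*P,.27),Y,.15),.08,contact_N=5))
print(get_obs()["t"])
movep(tcp((.5,-.02,.36),Y,.15),quat(Y,.15,np.pi)) if ik((.5,-.02,.36),Y,.15,np.pi) is not None else None
obs=[];ims=[]
for n in("scene","side"):
    r=read_camera(n);b=outline_of("cup",n);e=rect(proj(r,cyl(*P,.104,.032,.066)))
    b=[x["rect"] for x in b if np.abs(np.array(x["rect"])-e).max()<25];print(n,b)
    if b: obs.append((r,b[0]))
    cu,cv=proj(r,[*P,.14])[0].astype(int);ims.append(cv2.resize(r["frame"][max(cv-75,0):cv+75,max(cu-100,0):cu+100],(400,300)))
if obs: print(*fitcup(obs,.032,.066,z=.104))
cv2.imwrite("pics/fin.png",np.hstack(ims)[...,::-1])
E
```

```text
False
14.5333
scene [[246.9, 156.3, 273.0, 198.6]]
side [[240.2, 164.1, 271.6, 210.4]]
[0.56467253 0.01586388] [-0.58918243 -1.4249504   2.74980757 -2.59027801  0.47855515  0.70962272
  1.04599534 -0.74971001]
```

View pics/fin.png

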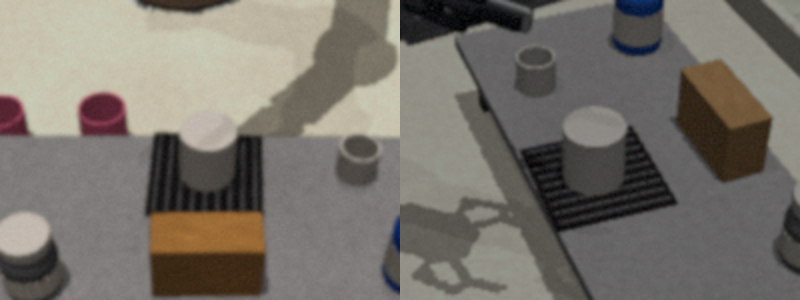

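The cup stands mouth-down at (0.565, 0.016), within about 4 mm of the mat centre (0.568, 0.013). The small cup and the pink cups look undisturbed, and the arm is clear.

```bash
python3 -c "
from plant import *
print(job_done())"
```

```text
the job is handed in; nothing more can be done
None
```

The job is handed in: the big cup stands mouth-down, let go, about 4 mm from the centre of the mat, the small cup was left where it was, and the robot's clock was about 15 s of the 42 s allowed.

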